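# Rock a whetstone into its spring-jaw holder

### The job

Set the two-layer whetstone into its wooden holder, cream face up, ready for sharpening. First lean it in: one end down in the pocket under the lip of the blue spring jaw, the other end resting up on the steel end stop, and let go of it there. Then push it against the jaw and press the raised end down until the stone lies flat on the bottom of the pocket, held by the jaw, and leave the other things on the table where they are.

Things in the scene. Friction and masses are not known exactly. Their poses are not given: they have to be found in the camera images.
- stone: whetstone, a plain rectangular block 150 x 54 x 28 mm (its own x, y, z), about 0.4 kg, upper half cream, lower half dark grey; lies loose on the table, cream up. Origin: centre of its underside; z up out of the cream face. Both ends are alike, either may go under the jaw
- end_a (a point): middle of the lower edge of the stone's +x end
- end_b (a point): middle of the lower edge of the stone's -x end
- holder: whetstone holder, fixed to the table: light wooden board 222 x 94 mm, its top 14 mm above the table is the pocket floor. Origin: on the table under the pocket's middle; x points along the pocket to the blue jaw, z up. Seated, the stone's centre is over the origin and its top stands 14 mm above the end stop
- pocket_mid (a point): middle of the pocket floor, 14 mm above the holder's origin. Steel side guides stand 57 mm apart (y = -28.5 and +28.5 mm), flared outwards at the top, 17 mm high above the pocket floor, at x = -71..-35 and +28..+64 mm; between them the sides are open for fingers
- jaw (a joint): sprung blue jaw, slides along the holder's +x; 0 at rest, 0.012 m fully back; about 5 N to start it, 0.7 N more per mm. At rest its face is 147 mm from the end stop: the 150 mm stone must push it back about 5 mm to rock past the stop's edge, and seated it keeps it back about 3 mm. Friction then holds the raised end up: press it down with about 10 to 15 N
- jaw_face (a point): middle of the jaw's face, 15 mm above the pocket floor; at rest at holder x = +72 mm. Above it a lip overhangs the pocket by 8 mm towards the end stop, its underside 30 mm and its top 36 mm above the pocket floor; the jaw is 62 mm wide
- stop_edge (a point): dark steel end stop: two posts at the holder's -x end, inner faces at x = -75 mm, outer at -91 mm, tops 14 mm above the pocket floor, with a 34 mm wide thumb notch between them (y = -17..+17 mm) whose bottom is 2 mm above the pocket floor. The point is the middle of the line between the posts' inner upper edges, 28 mm above the table
- bowl: small plain steel prep bowl, 110 mm across, 42 mm high; bystander. Origin: centre of its underside
- timer: white round kitchen timer, 64 mm across, 44 mm high; bystander. Origin: centre of its underside
- jar: jam jar with a spreader standing in it, 76 mm across, 157 mm high; bystander. Origin: centre of its underside
- brush: flat pastry brush with wooden handle, 214 x 39 x 15 mm, lying; bystander. Origin: centre of its underside
- thermometer: blue probe thermometer, 209 x 25 x 18 mm, lying; bystander. Origin: centre of its underside
There are look-alikes about, which are no part of the job. What is meant by the stone is not purple or turquoise, and is the larger of those in its own colour.

How it is judged (in metres and radians):
On the way:
1. the stone leans in the holder, cream face up, one end down in the pocket under the jaw's lip, the other up on the end stop, let go of (((x of end_a in the frame of holder above 0.06 m and z of end_a in the frame of holder below 0.0185 m and z of end_b in the frame of holder between 0.024 and 0.034 m) or (x of end_b in the frame of holder above 0.06 m and z of end_b in the frame of holder below 0.0185 m and z of end_a in the frame of holder between 0.024 and 0.034 m)) and angle between stone's own z axis and vertical below 0.3 rad and y of stone in the frame of holder between -0.006 and 0.006 m and angle between the x axis of stone and the x axis of holder, either way round below 0.3 rad and contact force between each of the fingers, the arm and stone below 0.1 N and linear speed of stone below 0.02 m/s), for 0.2 s.
At the end, for the whole second after the job is handed in: the stone lies flat in the pocket (within 1.8 mm of the floor, tilt under 0.02 rad), cream face up, in line with it (under 0.04 rad), within 3 mm of its centre, clamped by the jaw pushed back more than 1.2 mm, and at rest (x of stone in the frame of holder between -0.0025 and 0.003 m and y of stone in the frame of holder between -0.003 and 0.003 m and z of stone in the frame of holder between 0.012 and 0.0158 m and angle between stone's own z axis and vertical below 0.02 rad and angle between the x axis of stone and the x axis of holder, either way round below 0.04 rad and value of joint jaw above 0.0012 m and linear speed of stone below 0.01 m/s); the robot touches nothing.
It fails at once if a bystander is shifted by more than 30 mm (distance of any of bowl, timer, jar, brush, thermometer from where it was at the start of the episode above 0.03 m).
It also fails if it takes over 61 s, if anything falls off the work surface, if the arm or the gripper's body presses on something with over 40 N, if the wrist force passes 120 N, or if a joint passes its speed limit or range.

### The arm

A 7-joint arm with a two-finger parallel gripper is mounted at the origin on a cart in front of the work surface, level with it; the furniture and walls round the work are solid. World frame = base frame: x ahead of the robot, y to its left, z up, the work surface at z = 0. Lengths are in mm, angles in rad, forces in N, time in s.
With the tool pointing down it reaches from about 400 to 850 mm from the base axis. Payload 10.4 kg.
Tool frame: the origin (TCP) lies at the very end of the fingers, on their centre line; the grasp point (between the pads) lies 19 mm behind it; y points along the fingers, z is the direction in which the jaws open and shut, and the axes are right-handed (so a half turn about y gives the same grasp; the last joint's range is limited). The gripper opens to 87 mm and grips with 3 to 60 N. Pads are 19 mm wide; open, the fingers measure 117 mm over their backs; the gripper's body (75 mm by 190 mm) begins 51 mm behind the grasp point.
Start: joints at [1.149, 0.332, -0.065, 1.46, 0.022, 1.35, -0.088], TCP at [242.719, -575.968, 222.576] pointing down, gripper open.
Joint ranges: [-2.6, 2.6], [-0.5, 2.12], [-1.47, 1.34], [0.16, 2.42], [-1.27, 4.41], [0.06, 2.06], [-2.6, 2.6]. Speed limits (rad/s): [2.22, 2.22, 2.79, 2.79, 3.14, 3.14, 3.14].

### API

Orientations are given as a unit quaternion [x, y, z, w].
In Python, from station import sense, capture, camera_model, job_done gives the robot as it stands.
- The arm moves only by the shell command python3 -m handwheel 'ROWS' [OPENING] [FORCE]. ROWS is a JSON object of lists of equal length, an entry for each row: "translation": the shift along the tool's x, y, z in mm, a list of three; "dr": the turn, a rotation vector about the tool's x, y, z in degrees, a list of three. In form: {"translation": [[tx, ty, tz], ...], "dr": [[rx, ry, rz], ...]}. A call has 1 to 5 rows; each row shifts and turns the pose as measured when the row begins, along the tool's axes as they then stand; what a row does not reach is not made up. A row lasts 1/12 s, in which the tool goes at most 41.7 mm and 7.16 degrees, less where a joint would pass 70% of its speed; a pose out of reach is approached as far as the arm can. A call with a gripper value outside its range is refused whole. OPENING is the finger opening in mm, from 0 to 87, set as the call begins (- or left out, the last holds). The fingers move at their own pace and stop on an object; FORCE is the grip in N (left out, the last holds). Time passes only in rows, so rows that do not move let the fingers close. It gives the time, the measured TCP pose, the force and the opening at its end, in the units of the state.
- sense(): the state, without advancing time (a new reading comes with each control period).
- capture(name): name is "scene" or "top" or "wrist"; returns the picture (480x640x3 uint8, red, green, blue); there is no depth.
- camera_model(name): a dict with "K" (3x3 intrinsics, pixels), "R" (3x3) and "t" (3): a world point X has camera coordinates R X + t; the wrist camera has in their place "hand_eye" (4x4, takes a point from camera to tool coordinates, whose origin is the TCP and whose axes are the tool frame's). Camera axes: x right, y down, z forward; pixel columns grow to the right and rows downward; lengths in mm; the calibration is good to about 2 mm. A picture is of the moment at which its call begins: read the wrist's pose just before it. camera_model takes no time and is no camera call.
- job_done(): hands the job in, once; it reports no verdict.
The state is a dict: "time_s": time; "joint_pos": joint angles; "joint_vel": joint speeds; "joint_efforts": joint torques, N m; "tcp_pos": TCP position; "orientation": TCP orientation; "wrist_force": force on the tool from outside, world axes, zero at the start; "wrist_torque": the same for the moment, N m; "opening": opening from 0.0 (shut) to 1.0 (fully open).
Only numpy, scipy, OpenCV 4.12 (cv2) and the standard library are available. Lean on these libraries where they do the work, as an engineer would, in place of code of your own. Each camera call takes 0.05 s, during which the arm holds its last target.

## Working session

There is one attempt and no reset: what is moved stays moved. The work goes in short steps, Python scripts to look and compute and a shell command to move; the robot and the scene stay as the last step left them, time stands still between calls to the robot, and variables do not carry over. Pictures are saved under pics/ and viewed, and the job is handed in when it is done.

```bash
mkdir -p pics; ls
python3 - <<'E'
from station import *
import cv2
for n in ["scene","top"]:
    cv2.imwrite(f"pics/{n}0.png",capture(n)[:,:,::-1])
    m=camera_model(n);print(n,m)
print(camera_model("wrist"))
print(sense())
E
```

```text
pics
scene {'K': array([[499.97789439,   0.        , 320.21027688],
       [  0.        , 499.97789439, 237.11693459],
       [  0.        ,   0.        ,   1.        ]]), 'R': array([[-0.51534186, -0.85693013, -0.00967075],
       [-0.43642765,  0.27213775, -0.85759661],
       [ 0.73753215, -0.43773485, -0.51423197]]), 't': array([409.41776369, 235.71895518, 784.79404839])}
top {'K': array([[515.22560196,   0.        , 318.12852857],
       [  0.        , 515.22560196, 241.24114985],
       [  0.        ,   0.        ,   1.        ]]), 'R': array([[-0.01291744, -0.99987708,  0.00888662],
       [-0.99053868,  0.01158145, -0.13674423],
       [ 0.1366245 , -0.01056893, -0.99056653]]), 't': array([ 145.64808488,  578.74259492, 1334.32613717])}
{'K': array([[377.47511727,   0.        , 320.84817892],
       [  0.        , 377.47511727, 238.41147778],
       [  0.        ,   0.        ,   1.        ]]), 'hand_eye': array([[-6.63111010e-04,  9.65392317e-01,  2.60801141e-01,
        -7.10987215e+01],
       [-7.74774990e-04, -2.60801616e-01,  9.65392105e-01,
        -1.61936645e+02],
   
[... 200 characters left out ...]
ray([ 1.14942672,  0.33278989, -0.06472118,  1.46081927,  0.02162643,
        1.34991177, -0.08851191]), 'joint_vel': array([-1.76742602e-04, -9.28039207e-04,  1.64031806e-03, -1.93100559e-04,
        5.21483489e-05,  1.31141328e-04,  9.13897901e-06]), 'joint_efforts': array([ 1.65097244e-03, -6.24547434e+01,  2.48842308e-02, -3.90722179e+01,
       -6.14157482e-02,  3.65739560e-02,  1.76258422e-04]), 'tcp_pos': array([ 242.54934931, -575.65476218,  221.86347013]), 'orientation': array([-0.14017701,  0.69351653, -0.69267471,  0.13995348]), 'wrist_force': array([0.30076105, 0.86548071, 0.07532495]), 'wrist_torque': array([ 0.00082253, -0.02053486,  0.00801565]), 'opening': 0.9998244049356028}
```

View pics/top0.png

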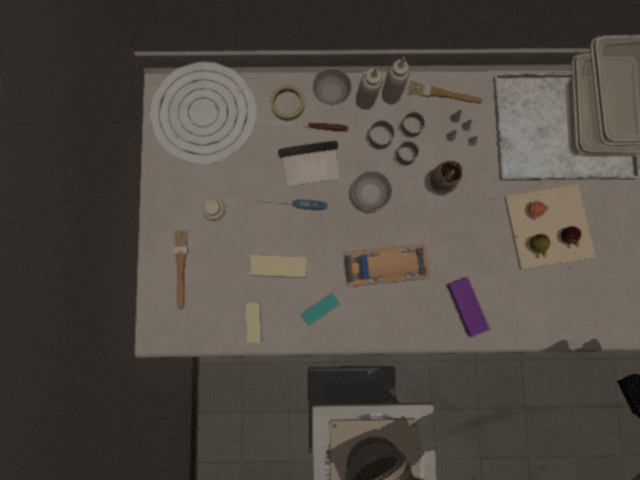

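View pics/scene0.png

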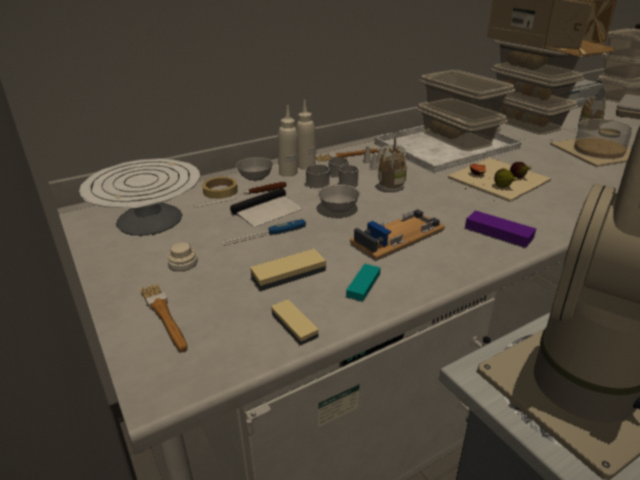

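The top view shows the stone (larger cream block) at about (278,266). The holder is at (387,265), with its blue jaw at the left end (world +y). The small cream block at (253,323) and the purple and turquoise ones are decoys. I'll enlarge both.

Run:
```python
import cv2,numpy as np
im=cv2.imread("pics/top0.png")
c=im[235:300,235:445]
c=cv2.convertScaleAbs(c,alpha=1.5)
cv2.imwrite("pics/top0c.png",cv2.resize(c[:, :75],None,fx=8,fy=8,interpolation=cv2.INTER_CUBIC))
cv2.imwrite("pics/top0d.png",cv2.resize(c[:, 100:200],None,fx=8,fy=8,interpolation=cv2.INTER_CUBIC))
```

```text
(no output)
```

View pics/top0c.png

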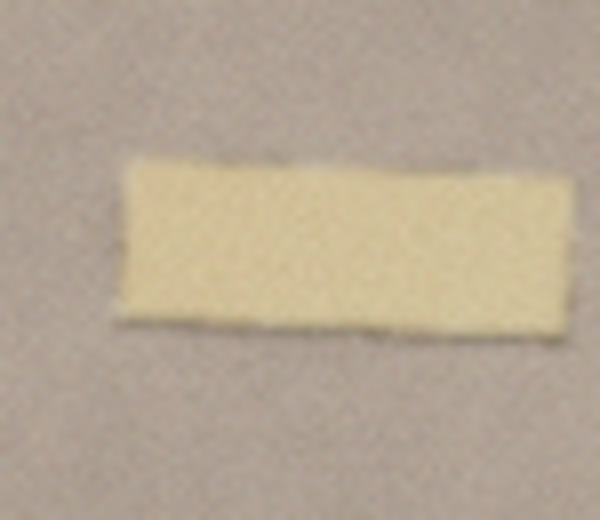

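View pics/top0d.png

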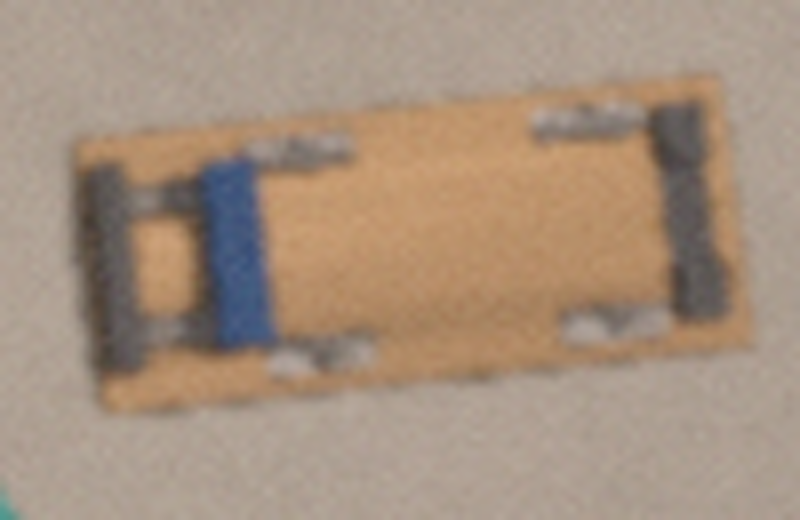

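The stone's top corners are at crop (130,158), (574,177), (565,337) and (120,320). The board's corners are at (78,140), (718,77), (752,345) and (103,412). The jaw's lip is at x about 200–270, and the posts' inner faces are at about x 655–675.

```bash
cat > h.py <<'E'
import numpy as np,cv2
from scipy.spatial.transform import Rotation as Ro
from station import *
def cam(n,s=None):
    m=camera_model(n);K=np.array(m["K"])
    if n!="wrist": return K,np.array(m["R"]),np.array(m["t"])
    T=np.eye(4);T[:3,:3]=Ro.from_quat(s["orientation"]).as_matrix();T[:3,3]=s["tcp_pos"]
    W=np.linalg.inv(T@np.array(m["hand_eye"]));return K,W[:3,:3],W[:3,3]
def plane(c,uv,z):
    K,R,t=c
    d=R.T@np.linalg.solve(K,[uv[0],uv[1],1.]);o=-R.T@t
    return o+d*(z-o[2])/d[2]
def proj(c,X):
    K,R,t=c;p=K@(R@np.array(X,float)+t);return p[:2]/p[2]
E
python3 - <<'E'
from h import *
c=cam("top")
def f(L,o,z): return np.array([plane(c,((x+.5)/8-.5+o[0],(y+.5)/8-.5+o[1]),z) for x,y in L])
S=f([(130,158),(574,177),(565,337),(120,320)],(235,235),28);print(S.round(1),S.mean(0))
d=(S[0]+S[3]-S[1]-S[2])/2;print(np.linalg.norm(d),np.degrees(np.arctan2(d[1],d[0])))
B=f([(78,140),(718,77),(752,345),(103,412)],(335,235),14);print(B.round(1),B.mean(0))
d=(B[0]+B[3]-B[1]-B[2])/2;print(np.linalg.norm(d),np.degrees(np.arctan2(d[1],d[0])))
P=f([(652,105),(680,318)],(335,235),28);print("stop inner",P.mean(0)) 
u=d/np.linalg.norm(d); print("origin est",P.mean(0)+75*u)
s=sense();R=Ro.from_quat(s["orientation"]).as_matrix();print(R.round(3))
E
```

```text
[[548.8 318.9  28. ]
 [540.7 170.6  28. ]
 [487.2 174.1  28. ]
 [494.7 322.   28. ]] [517.84345802 246.37553253  28.        ]
148.3372279556717 86.9787575387665
[[ 553.5   67.7   14. ]
 [ 572.5 -150.2   14. ]
 [ 481.4 -157.9   14. ]
 [ 461.6   61.2   14. ]] [517.25442692 -44.82596463  14.        ]
219.3767365015922 95.06402664780444
stop inner [ 525.61841368 -127.84166634   28.        ]
origin est [518.99824531 -53.13441521  28.        ]
[[-0.922 -0.001  0.388]
 [-0.388  0.001 -0.922]
 [ 0.    -1.    -0.001]]
```

```bash
cat >> h.py <<'E'
import json,sys
def tgtR(zang,pitch=0):
    # tool pointing down, z axis at angle zang(deg); pitch = turn about tool z (deg)
    a=np.radians(zang);z=np.array([np.cos(a),np.sin(a),0]);y=np.array([0,0,-1.]);x=np.cross(y,z)
    return Ro.from_matrix(np.c_[x,y,z])*Ro.from_rotvec([0,0,np.radians(pitch)])
def rows(pos,R,s=None,step=40,rot=7):
    s=s or sense();p=np.array(s["tcp_pos"]);q=Ro.from_quat(s["orientation"])
    rv=(q.inv()*R).as_rotvec(degrees=True);D=np.array(pos)-p
    n=int(max(np.ceil(np.linalg.norm(D)/step),np.ceil(np.linalg.norm(rv)/rot),1))
    T=[];W=[]
    for k in range(n):
        qk=q*Ro.from_rotvec(rv*k/n,degrees=True)
        T.append((qk.inv().apply(D/n)).round(1).tolist());W.append((rv/n).round(2).tolist())
    for i in range(0,n,5): print(json.dumps({"translation":T[i:i+5],"dr":W[i:i+5]}))
E
python3 -c "
from h import *
rows([519,-35,222],tgtR(5))"
```

```text
{"translation": [[-29.0, 0.0, -24.4], [-30.9, 0.0, -22.1], [-32.5, 0.0, -19.6], [-34.0, 0.0, -17.0], [-35.2, 0.0, -14.2]], "dr": [[0.0, -4.51, -0.0], [0.0, -4.51, -0.0], [0.0, -4.51, -0.0], [0.0, -4.51, -0.0], [0.0, -4.51, -0.0]]}
{"translation": [[-36.2, 0.0, -11.4], [-37.0, 0.0, -8.5], [-37.5, 0.0, -5.6], [-37.9, -0.0, -2.6], [-38.0, -0.0, 0.3]], "dr": [[0.0, -4.51, -0.0], [0.0, -4.51, -0.0], [0.0, -4.51, -0.0], [0.0, -4.51, -0.0], [0.0, -4.51, -0.0]]}
{"translation": [[-37.8, -0.0, 3.3], [-37.4, -0.0, 6.3], [-36.8, -0.0, 9.2], [-36.0, -0.0, 12.1], [-34.9, -0.0, 14.9]], "dr": [[0.0, -4.51, -0.0], [0.0, -4.51, -0.0], [0.0, -4.51, -0.0], [0.0, -4.51, -0.0], [0.0, -4.51, -0.0]]}
{"translation": [[-33.6, -0.0, 17.6]], "dr": [[0.0, -4.51, -0.0]]}
```

```bash
python3 -m handwheel '{"translation": [[-29,0,-24],[-31,0,-22],[-32,0,-20],[-34,0,-17],[-35,0,-14]],"dr":[[0,-4.5,0],[0,-4.5,0],[0,-4.5,0],[0,-4.5,0],[0,-4.5,0]]}'; python3 -c "
from h import *
rows([519,-35,222],tgtR(5))"
```

```text
time_s: 0.52
tcp_pos: [323.7, -407.4, 217.6]
orientation: [-0.274, 0.654, -0.651, 0.27]
wrist_force: [0.2, -0.6, 0.5]
opening: 1.0
{"translation": [[-36.6, -0.4, -11.2], [-37.3, -0.4, -8.3], [-37.9, -0.4, -5.3], [-38.2, -0.4, -2.3], [-38.2, -0.4, 0.7]], "dr": [[0.04, -4.52, -0.0], [0.04, -4.52, -0.0], [0.04, -4.52, -0.0], [0.04, -4.52, -0.0], [0.04, -4.52, -0.0]]}
{"translation": [[-38.0, -0.4, 3.7], [-37.6, -0.4, 6.7], [-37.0, -0.4, 9.6], [-36.1, -0.4, 12.5], [-35.0, -0.4, 15.3]], "dr": [[0.04, -4.52, -0.0], [0.04, -4.52, -0.0], [0.04, -4.52, -0.0], [0.04, -4.52, -0.0], [0.04, -4.52, -0.0]]}
{"translation": [[-33.7, -0.4, 18.0]], "dr": [[0.04, -4.52, -0.0]]}
```

Tracking is good.

```bash
python3 -m handwheel '{"translation": [[-37,0,-11],[-37,0,-8],[-38,0,-5],[-38,0,-2],[-38,0,1]],"dr":[[0,-4.5,0],[0,-4.5,0],[0,-4.5,0],[0,-4.5,0],[0,-4.5,0]]}' >/dev/null;  python3 -m handwheel '{"translation": [[-38,0,4],[-38,0,7],[-37,0,10],[-36,0,12],[-35,0,15]],"dr":[[0,-4.5,0],[0,-4.5,0],[0,-4.5,0],[0,-4.5,0],[0,-4.5,0]]}';python3 -c "
from h import *
rows([519,-35,222],tgtR(5))"
```

```text
time_s: 1.35
tcp_pos: [499.7, -48.4, 215.4]
orientation: [0.513, -0.492, 0.486, -0.509]
wrist_force: [1.1, -1.0, -0.5]
opening: 1.0
{"translation": [[-12.6, -6.8, 19.8]], "dr": [[0.54, -2.5, -0.1]]}
```

```bash
python3 -m handwheel '{"translation": [[-6,-3,10],[-6,-3,10],[0,0,0]],"dr":[[0.2,-1.2,0],[0.2,-1.2,0],[0,0,0]]}'
python3 - <<'E'
from h import *
s=sense();im=capture("wrist");cv2.imwrite("pics/w1.png",im[:,:,::-1]);print(s["time_s"],s["joint_vel"].round(3))
np.save("w1.npy",np.r_[s["tcp_pos"],s["orientation"]])
E
```

```text
time_s: 1.6
tcp_pos: [521.4, -24.7, 221.2]
orientation: [-0.525, 0.475, -0.471, 0.526]
wrist_force: [0.2, 0.4, -0.0]
opening: 0.999
1.6 [ 0.011 -0.007  0.025  0.025  0.001  0.007  0.002]
```

View pics/w1.png

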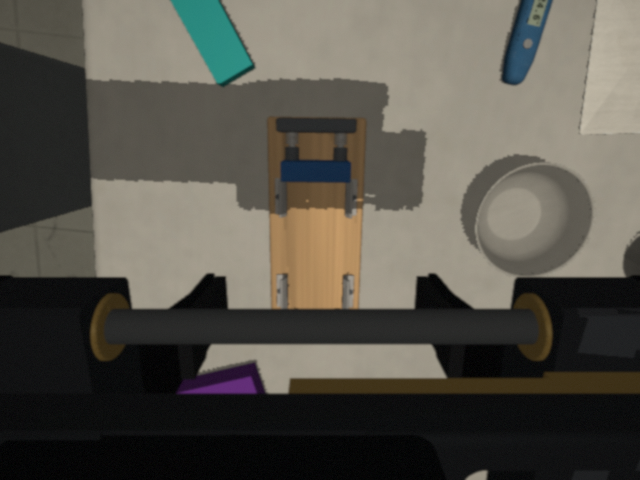

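Run:
```python
import cv2
im=cv2.imread("pics/w1.png")[105:320,250:385]
im=cv2.convertScaleAbs(im,alpha=1.7)
cv2.imwrite("pics/w1a.png",cv2.resize(im[:115],None,fx=5,fy=5,interpolation=cv2.INTER_CUBIC))
cv2.imwrite("pics/w1b.png",cv2.resize(im[100:],None,fx=5,fy=5,interpolation=cv2.INTER_CUBIC))
```

```text
(no output)
```

View pics/w1a.png

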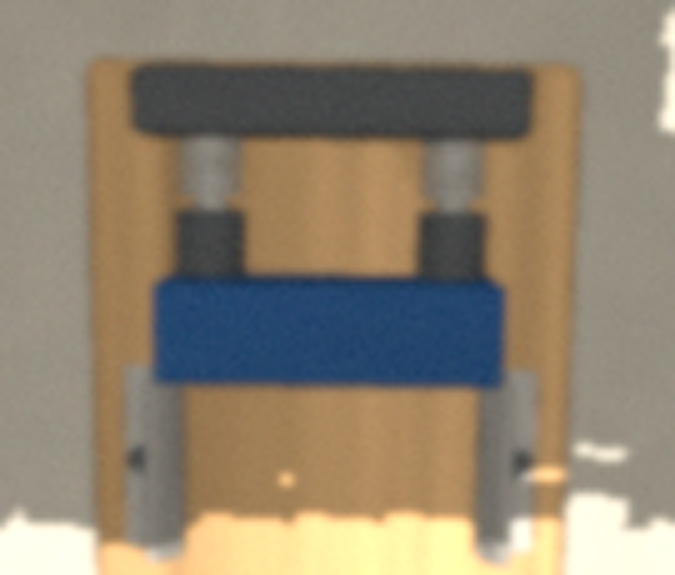

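View pics/w1b.png

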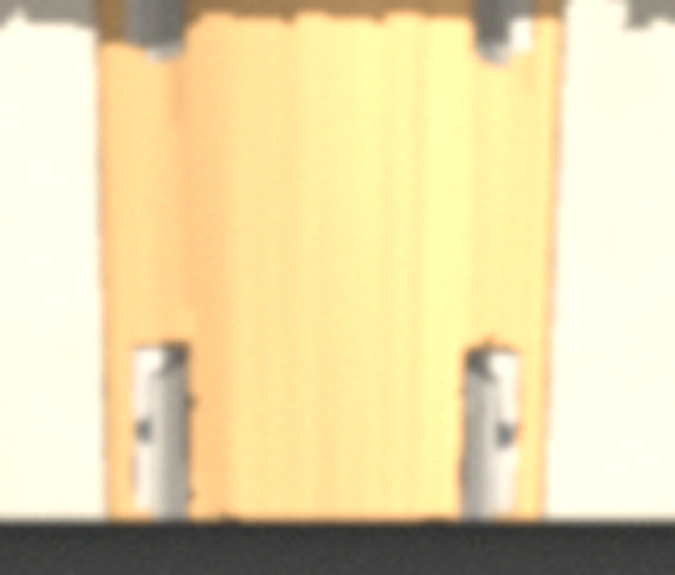

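Run:
```python
from h import *
a=np.load("w1.npy");c=cam("wrist",dict(tcp_pos=a[:3],orientation=a[3:]))
def f(L,o,z): return np.array([plane(c,((x+.5)/5-.5+o[0],(y+.5)/5-.5+o[1]),z) for x,y in L])
A=(250,105);B=(250,205)
lip=f([(158,382),(502,385)],A,50);print("lip",lip.round(1),lip.mean(0),np.linalg.norm(lip[0]-lip[1]))
bd=f([(90,60),(580,62)],A,14);bd2=f([(108,515),(543,515)],B,14);print(bd.round(1),bd2.round(1))
m=bd.mean(0);m2=bd2.mean(0);d=m-m2;print("dir",np.degrees(np.arctan2(d[1],d[0])),np.linalg.norm(bd[0]-bd[1]),np.linalg.norm(bd2[0]-bd2[1]))
for ang in (94.5,95,95.5):
    u=np.array([np.cos(np.radians(ang)),np.sin(np.radians(ang)),0])
    print(ang,"org lip",(lip.mean(0)-64*u).round(1),"org end",(m-119*u).round(1), "mid m", )
print(f([(160,555),(495,560)],A,31).round(1),f([(190,347),(463,350)],B,22).round(1))
# perpendicular offsets of top-cam
```

```text
lip [[482.8   5.6  50. ]
 [542.9  11.5  50. ]] [512.84860892   8.54086217  50.        ] 60.45816830290801
[[462.   59.6  14. ]
 [553.   68.9  14. ]] [[ 479.3 -133.4   14. ]
 [ 571.4 -123.6   14. ]]
dir 95.30029652949206 91.43847130302788 92.58383054620172
94.5 org lip [517.9 -55.3  50. ] org end [516.8 -54.4  14. ] mid m
95 org lip [518.4 -55.2  50. ] org end [517.9 -54.3  14. ] mid m
95.5 org lip [519.  -55.2  50. ] org end [518.9 -54.2  14. ] mid m
[[483.9 -29.2  31. ]
 [547.4 -23.4  31. ]] [[494.  -90.7  22. ]
 [549.2 -85.5  22. ]]
```

The holder's lip, board edges and guides agree: origin about (518.4, -54.7), x axis at about 95.4°. Next I'll look at the stone.

```bash
python3 -c "
from h import *
rows([518,240,200],tgtR(-3))"
```

```text
{"translation": [[-37.9, 3.1, 3.5], [-37.9, 3.1, 2.7], [-38.0, 3.1, 1.9], [-38.0, 3.1, 1.0], [-38.0, 3.0, 0.2]], "dr": [[0.03, 1.27, -0.04], [0.03, 1.27, -0.04], [0.03, 1.27, -0.04], [0.03, 1.27, -0.04], [0.03, 1.27, -0.04]]}
{"translation": [[-38.0, 3.0, -0.7], [-38.0, 3.0, -1.5]], "dr": [[0.03, 1.27, -0.04], [0.03, 1.27, -0.04]]}
```

```bash
python3 -m handwheel '{"translation": [[-38,3,3.5],[-38,3,2.7],[-38,3,1.9],[-38,3,1],[-38,3,0]],"dr":[[0,1.3,0],[0,1.3,0],[0,1.3,0],[0,1.3,0],[0,1.3,0]]}' >/dev/null; python3 -m handwheel '{"translation": [[-38,3,-0.7],[-30,3,-1.5],[-5,0,0],[0,0,0]],"dr":[[0,1.3,0],[0,1.2,0],[0,0,0],[0,0,0]]}'
python3 - <<'E'
from h import *
s=sense();im=capture("wrist");cv2.imwrite("pics/w2.png",im[:,:,::-1]);print(s["time_s"],s["joint_vel"].round(3))
np.save("w2.npy",np.r_[s["tcp_pos"],s["orientation"]])
E
```

```text
time_s: 2.4
tcp_pos: [523.0, 226.7, 195.8]
orientation: [-0.477, 0.525, -0.524, 0.471]
wrist_force: [0.2, -0.6, -0.5]
opening: 1.001
2.4 [-0.02   0.008  0.008  0.01  -0.003 -0.006 -0.026]
```

View pics/w2.png

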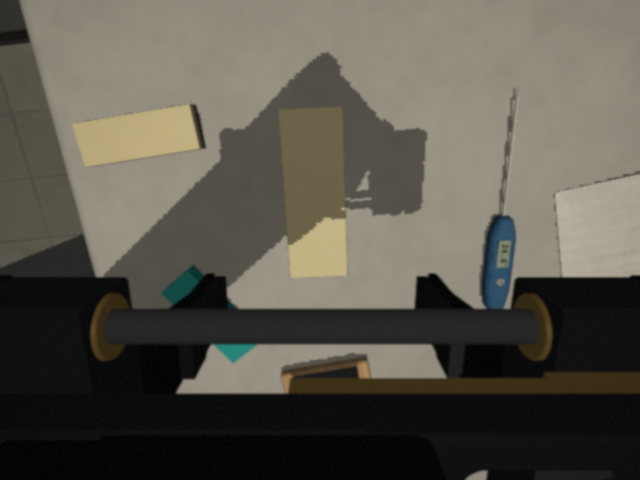

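The stone's top face is in full view, with corners at about (279,108), (342,107), (347,276) and (290,278). I'll measure them in an enlarged crop.

Run:
```python
import cv2
im=cv2.imread("pics/w2.png")[95:290,260:370]
im=cv2.convertScaleAbs(im,alpha=1.5)
cv2.imwrite("pics/w2a.png",cv2.resize(im,None,fx=3,fy=3,interpolation=cv2.INTER_CUBIC))
```

```text
(no output)
```

View pics/w2a.png

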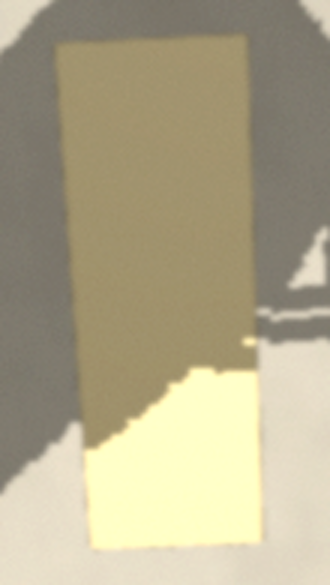

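Crop corners: TL (57,44), TR (246,36), BR (262,543), BL (92,549).

Run:
```python
from h import *
a=np.load("w2.npy");c=cam("wrist",dict(tcp_pos=a[:3],orientation=a[3:]))
S=np.array([plane(c,((x+.5)/3-.5+260,(y+.5)/3-.5+95),28) for x,y in [(57,44),(246,36),(262,543),(92,549)]])
print(S.round(1),S.mean(0));d=S[0]+S[1]-S[2]-S[3];print(np.linalg.norm(d)/2,np.degrees(np.arctan2(d[1],d[0])))
ang=np.degrees(np.arctan2(d[1],d[0]))-90
rows([S.mean(0)[0],S.mean(0)[1],60],tgtR(ang))
```

```text
[[496.3 321.7  28. ]
 [548.4 318.5  28. ]
 [540.4 169.8  28. ]
 [487.7 173.   28. ]] [518.2178081  245.77206427  28.        ]
148.92538283502319 86.81131212425093
{"translation": [[-5.0, 33.9, -1.4], [-4.9, 33.9, -1.4], [-4.9, 33.9, -1.4], [-4.9, 33.9, -1.4]], "dr": [[0.11, -0.67, 0.08], [0.11, -0.67, 0.08], [0.11, -0.67, 0.08], [0.11, -0.67, 0.08]]}
```

```bash
python3 -m handwheel '{"translation": [[-5,34,-1.4],[-5,34,-1.4],[-5,34,-1.4],[-5,34,-1.4],[0,0,0]],"dr":[[0.1,-0.7,0.1],[0.1,-0.7,0.1],[0.1,-0.7,0.1],[0.1,-0.7,0.1],[0,0,0]]}'; python3 -c "
from h import *
rows([518.2,246,6],tgtR(-3.2),step=20)"
```

```text
time_s: 2.87
tcp_pos: [524.4, 233.1, 57.2]
orientation: [0.482, -0.514, 0.519, -0.483]
wrist_force: [-0.9, -0.8, -0.9]
opening: 0.999
{"translation": [[-4.2, 17.0, -2.5], [-4.2, 17.1, -2.4], [-4.2, 17.1, -2.4]], "dr": [[-0.13, -0.24, 0.07], [-0.13, -0.24, 0.07], [-0.13, -0.24, 0.07]]}
```

```bash
python3 -m handwheel '{"translation": [[-12,5,-6],[-4,10,-2],[0,10,0],[0,0,0]],"dr":[[-0.3,-0.5,0.1],[-0.1,-0.2,0.1],[0,0,0],[0,0,0]]}'; python3 -c "
from h import *
rows([518.2,246,6],tgtR(-3.2),step=20)"
```

```text
time_s: 3.2
tcp_pos: [520.5, 245.7, 34.2]
orientation: [0.483, -0.515, 0.517, -0.484]
wrist_force: [0.3, -0.7, -0.4]
opening: 0.995
{"translation": [[-0.1, 14.1, -1.2], [-0.1, 14.1, -1.2]], "dr": [[-0.08, -0.23, 0.04], [-0.08, -0.23, 0.04]]}
```

```bash
python3 -m handwheel '{"translation": [[0,14,-1.5],[0,10,-1],[0,4,0],[0,0,0]],"dr":[[-0.1,-0.2,0],[-0.1,-0.2,0],[0,0,0],[0,0,0]]}'; python3 -c "
from h import *
rows([518.2,246,6],tgtR(-3.2),step=20)"
```

```text
time_s: 3.53
tcp_pos: [520.3, 245.9, 6.6]
orientation: [0.485, -0.513, 0.515, -0.486]
wrist_force: [-0.1, 0.0, -0.1]
opening: 1.0
{"translation": [[-0.0, 0.6, -2.1]], "dr": [[-0.19, -0.1, 0.01]]}
```

```bash
python3 -m handwheel '{"translation": [[0,0,-2],[0,0,0],[0,0,0],[0,0,0],[0,0,0]],"dr":[[0,0,0],[0,0,0],[0,0,0],[0,0,0],[0,0,0]]}' 40 40;python3 -m handwheel '{"translation": [[0,0,0],[0,0,0],[0,0,0]],"dr":[[0,0,0],[0,0,0],[0,0,0]]}'; python3 -c "
from h import *
rows([518.2,246,90],tgtR(-3.2),step=30)"
```

```text
time_s: 3.95
tcp_pos: [518.7, 246.3, 7.7]
orientation: [0.484, -0.513, 0.515, -0.487]
wrist_force: [-0.5, 0.6, 1.0]
opening: 0.704
time_s: 4.2
tcp_pos: [518.8, 246.4, 7.9]
orientation: [0.484, -0.513, 0.515, -0.487]
wrist_force: [0.5, 0.5, -1.0]
opening: 0.615
{"translation": [[0.1, -27.4, -0.0], [0.1, -27.4, -0.1], [0.1, -27.4, -0.1]], "dr": [[-0.09, -0.04, -0.01], [-0.09, -0.04, -0.01], [-0.09, -0.04, -0.01]]}
```

```bash
python3 -m handwheel '{"translation": [[0,-15,0],[0,-28,0],[0,-28,0],[0,-20,0],[0,0,0]],"dr":[[0,0,0],[0,0,0],[0,0,0],[0,0,0],[0,0,0]]}'
cat >> h.py <<'E'
HO=np.array([518.4,-54.7,0]);HA=95.4;HB=7.8
def hx():
    a=np.radians(HA);return np.array([np.cos(a),np.sin(a),0]),np.array([-np.sin(a),np.cos(a),0])
def stone(s=None,off=0):
    # jaw end / stop end lower edge in holder frame from tcp (gripped)
    s=s or sense();R=Ro.from_quat(s["orientation"]).as_matrix()
    o=s["tcp_pos"]+HB*R[:,1]+off*R[:,0];ux,uy=hx();M=np.array([ux,uy,[0,0,1]])
    return [(M@(o+k*75*(-R[:,0])-HO)).round(1) for k in (1,-1)]
def target(ex,ez,pitch,ey=0,off=0):
    R=tgtR(HA-90,pitch);m=R.as_matrix();ux,uy=hx()
    e=HO+ex*ux+ey*uy+np.array([0,0,ez])
    return e+75*m[:,0]-HB*m[:,1]-off*m[:,0],R
E
python3 -c "
from h import *
print(stone())
p,R=target(56,80,-7.5);print(p);rows(p,R)"
```

```text
time_s: 4.62
tcp_pos: [515.4, 245.4, 102.9]
orientation: [-0.487, 0.514, -0.514, 0.485]
wrist_force: [0.5, -0.0, -3.0]
opening: 0.615
[array([373.2, -36.5,  95. ]), array([224.9, -14. ,  95.3])]
[520.03186265 -71.96330361  97.52273434]
{"translation": [[39.6, 0.7, 2.8], [39.6, 1.4, 2.1], [39.6, 2.0, 1.3], [39.6, 2.7, 0.6], [39.5, 3.3, -0.2]], "dr": [[0.09, -1.08, -0.92], [0.09, -1.08, -0.92], [0.09, -1.08, -0.92], [0.09, -1.08, -0.92], [0.09, -1.08, -0.92]]}
{"translation": [[39.5, 3.9, -0.9], [39.4, 4.6, -1.7], [39.3, 5.2, -2.4]], "dr": [[0.09, -1.08, -0.92], [0.09, -1.08, -0.92], [0.09, -1.08, -0.92]]}
```

```bash
python3 -m handwheel '{"translation": [[30,0.7,3],[38,1.4,2],[38,2,1.3],[38,2.7,0.6],[38,3.3,0]],"dr":[[0.1,-1.1,-0.9],[0.1,-1.1,-0.9],[0.1,-1.1,-0.9],[0.1,-1.1,-0.9],[0.1,-1.1,-0.9]]}';  python3 -m handwheel '{"translation": [[38,4,-1],[38,4.5,-1.7],[30,5,-2],[20,0,0],[0,0,0]],"dr":[[0.1,-1.1,-0.9],[0.1,-1.1,-0.9],[0.1,-1.1,-0.9],[0,0,0],[0,0,0]]}';python3 -c "
from h import *
print(stone())
p,R=target(56,80,-7.5);print(p);rows(p,R)"
```

```text
time_s: 5.03
tcp_pos: [517.8, 67.3, 99.9]
orientation: [0.531, -0.464, 0.505, -0.497]
wrist_force: [0.7, -0.5, -4.1]
opening: 0.618
time_s: 5.45
tcp_pos: [518.8, -75.3, 95.6]
orientation: [0.558, -0.437, 0.504, -0.494]
wrist_force: [0.7, -0.4, -4.1]
opening: 0.617
[array([52.8,  2.9, 78.1]), array([-95.9,   0.2,  97.6])]
[520.03186265 -71.96330361  97.52273434]
{"translation": [[-2.9, -2.3, 1.6]], "dr": [[0.09, 1.01, -0.03]]}
```

```bash
python3 -m handwheel '{"translation": [[-3,0,2],[0,8,0],[0,15,0],[0,8,0],[0,0,0]],"dr":[[0,1,0],[0,0,0],[0,0,0],[0,0,0],[0,0,0]]}';python3 - <<'E'
from h import *
print(stone())
p,R=target(56,35,-7.5);rows(p,R)
s=sense();im=capture("wrist");cv2.imwrite("pics/w3.png",im[:,:,::-1]);cv2.imwrite("pics/s3.png",capture("scene")[:,:,::-1])
np.save("w3.npy",np.r_[s["tcp_pos"],s["orientation"]])
E
```

```text
time_s: 5.87
tcp_pos: [519.7, -73.5, 60.8]
orientation: [0.553, -0.443, 0.508, -0.49]
wrist_force: [-0.1, 0.3, -4.3]
opening: 0.618
[array([54.5,  0.4, 43.5]), array([-94.3,   0.6,  62.7])]
{"translation": [[-2.6, 8.0, 0.5]], "dr": [[0.18, -0.08, -0.15]]}
```

View pics/w3.png

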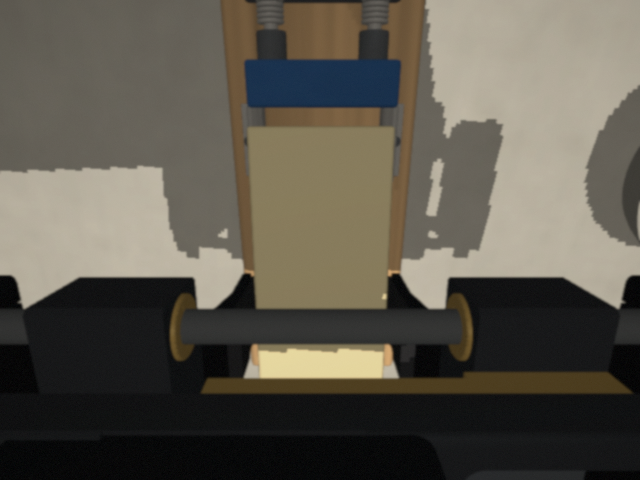

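View pics/s3.png

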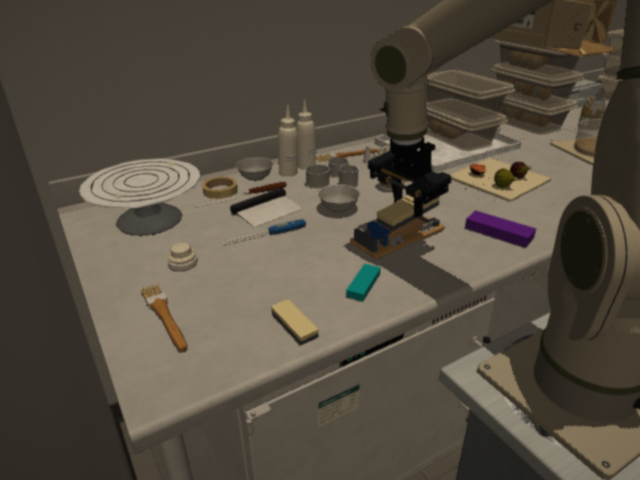

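The wrist view shows the stone's jaw end at columns 249–394 (row 127) and the lip's front edge at 246–400 (row 105). I'll compare the two metrically.

Run:
```python
from h import *
im=cv2.imread("pics/w3.png")[50:140,235:410];cv2.imwrite("pics/w3a.png",cv2.resize(cv2.convertScaleAbs(im,alpha=2),None,fx=4,fy=4,interpolation=cv2.INTER_CUBIC))
a=np.load("w3.npy");c=cam("wrist",dict(tcp_pos=a[:3],orientation=a[3:]))
ux,uy=hx();M=np.array([ux,uy,[0,0,1]])
for n,L,z in (("lip",[(246,106),(400,106)],50),("stone",[(249,127.5),(394,126.5)],71.3)):
    P=np.array([M@(plane(c,u,z)-HO) for u in L]);print(n,P.round(1).tolist(),P.mean(0).round(1))
```

```text
lip [[63.5, 30.8, 50.0], [63.5, -31.8, 50.0]] [63.5 -0.5 50. ]
stone [[57.4, 26.2, 71.3], [57.7, -26.0, 71.3]] [57.5  0.1 71.3]
```

View pics/w3a.png

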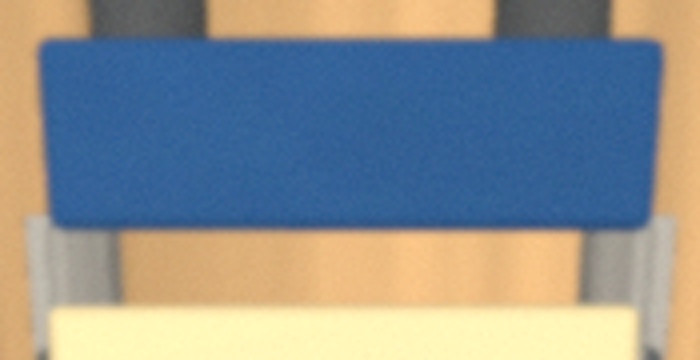

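```bash
python3 -m handwheel '{"translation": [[-2.5,6,1],[-1,8,0],[-1,6,0],[0,0,0]],"dr":[[0.1,0,0],[0,0,0],[0,0,0],[0,0,0]]}';python3 - <<'E'
from h import *
print(stone())
p,R=target(57,15.5,-7.5,-0.5);rows(p,R,step=8)
E
```

```text
time_s: 6.3
tcp_pos: [522.3, -69.9, 41.5]
orientation: [0.552, -0.44, 0.509, -0.492]
wrist_force: [-2.3, -0.1, -5.3]
opening: 0.617
[array([57.9, -2.4, 24.1]), array([-90.9,  -2.5,  43.4])]
{"translation": [[-0.1, 4.2, -1.0], [-0.1, 4.2, -1.0]], "dr": [[-0.07, 0.01, -0.05], [-0.07, 0.01, -0.05]]}
```

```bash
python3 -m handwheel '{"translation": [[0,0,-2],[0,0,0]],"dr":[[0,0,0],[0,0,0]]}';python3 - <<'E'
from h import *
print(stone())
p,R=target(57,15.5,-7.5,-0.5);rows(p,R,step=8)
E
```

```text
time_s: 6.47
tcp_pos: [519.8, -69.8, 40.8]
orientation: [0.552, -0.441, 0.509, -0.492]
wrist_force: [-0.0, 1.1, -3.0]
opening: 0.62
[array([58.2,  0.1, 23.5]), array([-90.5,  -0. ,  42.7])]
{"translation": [[0.2, 7.9, 0.5]], "dr": [[-0.09, 0.05, -0.14]]}
```

```bash
python3 -m handwheel '{"translation": [[0,4,0.4],[0,3,0],[0,0,0]],"dr":[[0,0,0],[0,0,0],[0,0,0]]}';python3 - <<'E'
from h import *
print(stone())
p,R=target(57,15.5,-7.5,-0.5);rows(p,R,step=8)
E
```

```text
time_s: 6.72
tcp_pos: [520.9, -70.9, 33.9]
orientation: [0.552, -0.44, 0.509, -0.492]
wrist_force: [-0.0, -0.9, -3.3]
opening: 0.619
[array([57. , -1. , 16.6]), array([-91.7,  -1. ,  35.8])]
{"translation": [[-0.1, 0.9, -0.5]], "dr": [[-0.19, 0.02, -0.11]]}
```

```bash
python3 -m handwheel '{"translation": [[0,1.5,-0.4],[0,1,0],[0,0,0]],"dr":[[0,0,0],[0,0,0],[0,0,0]]}';python3 - <<'E'
from h import *
print(stone())
im=capture("wrist")[30:180,200:440];cv2.imwrite("pics/w4.png",cv2.resize(im[:,:,::-1],None,fx=3,fy=3))
E
```

```text
time_s: 6.97
tcp_pos: [520.8, -71.4, 31.2]
orientation: [0.552, -0.44, 0.509, -0.492]
wrist_force: [0.4, 0.7, -4.0]
opening: 0.617
[array([56.5, -0.8, 13.8]), array([-92.3,  -0.8,  33.1])]
```

View pics/w4.png

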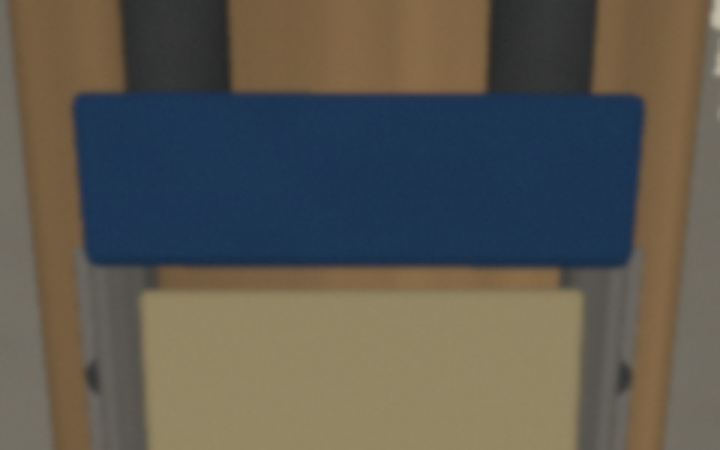

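The stone is centred on the jaw (361 against 359) and its end is just short of the lip. I'll lower it until it touches.

```bash
python3 -m handwheel '{"translation": [[0,1.5,0],[0,0,0]],"dr":[[0,0,0],[0,0,0]]}';python3 - <<'E'
from h import *
print(stone())
E
```

```text
time_s: 7.18
tcp_pos: [521.1, -71.7, 30.2]
orientation: [0.552, -0.44, 0.51, -0.492]
wrist_force: [-2.7, -0.1, 0.8]
opening: 0.613
[array([56.2, -1.1, 12.8]), array([-92.6,  -1.1,  32.1])]
```

```bash
python3 -m handwheel '{"translation": [[-4,-0.6,-0.4],[-3,-0.4,0],[0,0,0]],"dr":[[0,0,0],[0,0,0],[0,0,0]]}';python3 - <<'E'
from h import *
print(stone())
im=capture("wrist")[30:180,200:440];cv2.imwrite("pics/w5.png",cv2.resize(im[:,:,::-1],None,fx=3,fy=3))
E
```

```text
time_s: 7.43
tcp_pos: [520.5, -64.6, 30.8]
orientation: [0.551, -0.44, 0.51, -0.492]
wrist_force: [-0.2, 0.4, -3.6]
opening: 0.616
[array([63.3, -1.3, 13.4]), array([-85.4,  -1.1,  32.8])]
```

View pics/w5.png

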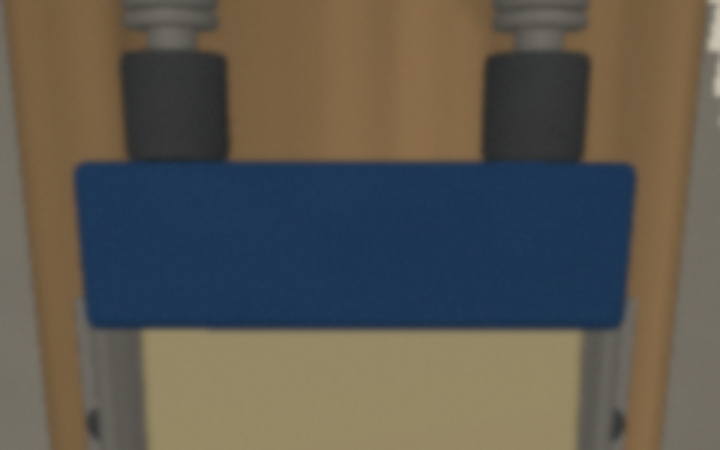

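The end has slid under the lip without pushing the jaw. I'll go about 2.5 mm further, then let go.

```bash
python3 -m handwheel '{"translation": [[-2.5,-0.2,0],[0,0,0]],"dr":[[0,0,1],[0,0,0.5]]}';python3 - <<'E'
from h import *
print(stone())
E
```

```text
time_s: 7.65
tcp_pos: [520.0, -60.9, 30.4]
orientation: [0.545, -0.447, 0.503, -0.5]
wrist_force: [0.6, 0.8, -4.6]
opening: 0.615
[array([67.5, -1. , 15. ]), array([-81.8,  -1.1,  30.2])]
```

```bash
python3 -m handwheel '{"translation": [[0,0,0],[0,0,0],[0,0,0],[0,0,0],[0,0,0]],"dr":[[0,0,0],[0,0,0],[0,0,0],[0,0,0],[0,0,0]]}' 80;python3 -m handwheel '{"translation": [[0,0,0],[0,0,0],[0,0,0],[0,0,0],[0,0,0]],"dr":[[0,0,0],[0,0,0],[0,0,0],[0,0,0],[0,0,0]]}'
python3 - <<'E'
from h import *
im=capture("wrist");cv2.imwrite("pics/w6.png",im[:,:,::-1])
im=capture("scene")[180:270,330:460];cv2.imwrite("pics/s6.png",cv2.resize(cv2.convertScaleAbs(im[:,:,::-1],alpha=1.8),None,fx=5,fy=5,interpolation=cv2.INTER_CUBIC))
E
```

```text
time_s: 8.07
tcp_pos: [521.4, -61.9, 31.6]
orientation: [0.544, -0.447, 0.504, -0.5]
wrist_force: [-0.3, 0.3, 0.2]
opening: 0.882
time_s: 8.48
tcp_pos: [521.8, -61.8, 32.0]
orientation: [0.544, -0.447, 0.504, -0.5]
wrist_force: [-0.3, 0.2, 0.2]
opening: 0.919
```

View pics/w6.png

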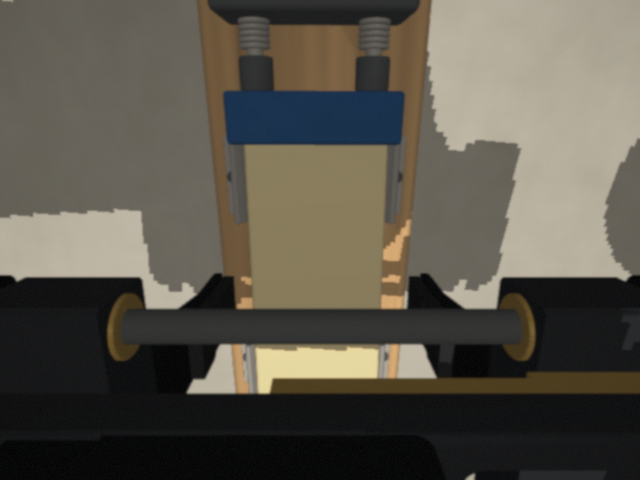

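View pics/s6.png

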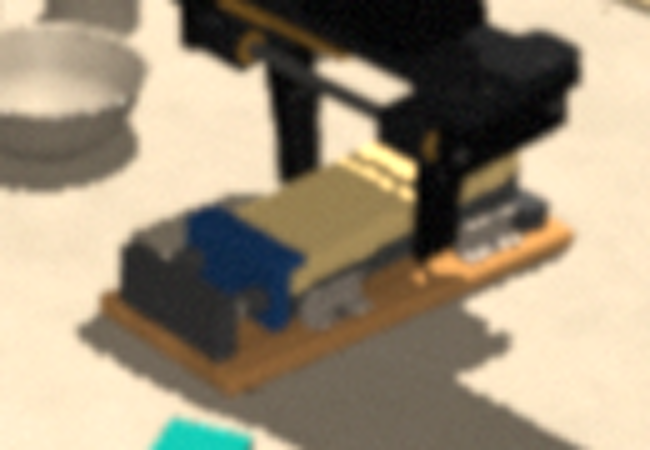

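The stone leans between jaw and stop, and the fingers are clear of it. Next I'll regrip nearer the raised end.

```bash
python3 -m handwheel '{"translation": [[7,1,-0.5],[6,1,-0.5],[0,0,0]],"dr":[[0,0,0],[0,0,0],[0,0,0]]}'
python3 - <<'E'
from h import *
ux,uy=hx();s=sense();d=s["tcp_pos"]-HO;print(d@ux,d@uy,d[2]); R=Ro.from_quat(s["orientation"]).as_matrix();print(R.round(3))
E
```

```text
time_s: 8.83
tcp_pos: [522.1, -76.2, 31.2]
orientation: [0.544, -0.447, 0.504, -0.5]
wrist_force: [-0.7, -0.3, -0.2]
opening: 0.92
-21.711286042836367 -1.627771539224389 31.198625394573984
[[ 0.094  0.018  0.995]
 [-0.99  -0.1    0.095]
 [ 0.101 -0.995  0.008]]
```

```bash
python3 -m handwheel '{"translation": [[0,0,-1],[0,0,0],[0,0,0],[0,0,0],[0,0,0]],"dr":[[0,0,0],[0,0,0],[0,0,0],[0,0,0],[0,0,0]]}' 40 50; python3 -m handwheel '{"translation": [[0,0,0],[0,0,0],[0,0,0],[0,0,0]],"dr":[[0,0,0],[0,0,0],[0,0,0],[0,0,0]]}';python3 - <<'E'
from h import *
ux,uy=hx();s=sense();d=s["tcp_pos"]-HO;print(d@ux,d@uy,d[2]); R=Ro.from_quat(s["orientation"]);print((R.inv().apply(ux*1)).round(3),s["wrist_torque"])
E
```

```text
time_s: 9.25
tcp_pos: [520.9, -77.2, 31.1]
orientation: [0.544, -0.447, 0.504, -0.5]
wrist_force: [2.3, -1.6, 0.3]
opening: 0.629
time_s: 9.58
tcp_pos: [521.0, -77.2, 31.2]
orientation: [0.544, -0.447, 0.504, -0.5]
wrist_force: [-0.8, -0.3, -0.2]
opening: 0.62
-22.592140828890553 -0.4280945347624191 31.1708639860257
[-0.995 -0.102 -0.001] [-0.00848359 -0.07088485 -0.08022139]
```

```bash
python3 -m handwheel '{"translation": [[-3,-0.3,0],[-3,-0.3,0],[-2,-0.2,0]],"dr":[[0,0,0],[0,0,0],[0,0,0]]}';python3 - <<'E'
from h import *
ux,uy=hx();s=sense();d=s["tcp_pos"]-HO;print(d@ux,d@uy,d[2])
im=capture("wrist")[30:180,200:440];cv2.imwrite("pics/w7.png",cv2.resize(im[:,:,::-1],None,fx=3,fy=3))
E
```

```text
time_s: 9.83
tcp_pos: [520.2, -73.0, 31.2]
orientation: [0.545, -0.447, 0.506, -0.498]
wrist_force: [1.2, -8.7, -1.1]
opening: 0.612
-18.42947690518836 -0.07154642591591891 31.22049155805651
```

View pics/w7.png

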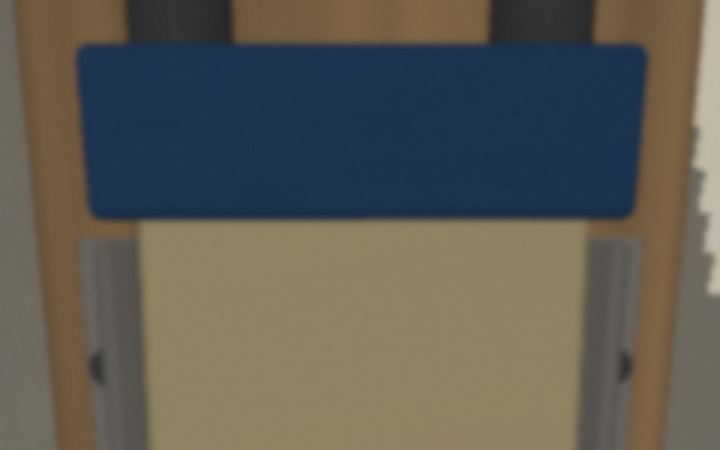

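```bash
cat >> h.py <<'E'
def jaw(row,col=320,z=50):
    c=cam("wrist",sense());ux,uy=hx();return (plane(c,(col,row),z)-HO)@ux-63.5
E
python3 -c "
from h import *
print(jaw(217/3+30))"; python3 -m handwheel '{"translation": [[-4,-0.5,0],[-3,-0.4,0]],"dr":[[0,0,0],[0,0,0]]}';python3 - <<'E'
from h import *
ux,uy=hx();s=sense();d=s["tcp_pos"]-HO;print(d@ux,d@uy,d[2])
im=capture("wrist")[30:180,200:440];cv2.imwrite("pics/w8.png",cv2.resize(im[:,:,::-1],None,fx=3,fy=3))
E
```

```text
2.7794876595186793
time_s: 10.05
tcp_pos: [519.7, -70.6, 31.6]
orientation: [0.545, -0.446, 0.508, -0.495]
wrist_force: [1.8, -10.3, -1.1]
opening: 0.617
-15.904159884021364 0.22693029407292759 31.640612248971898
```

View pics/w8.png

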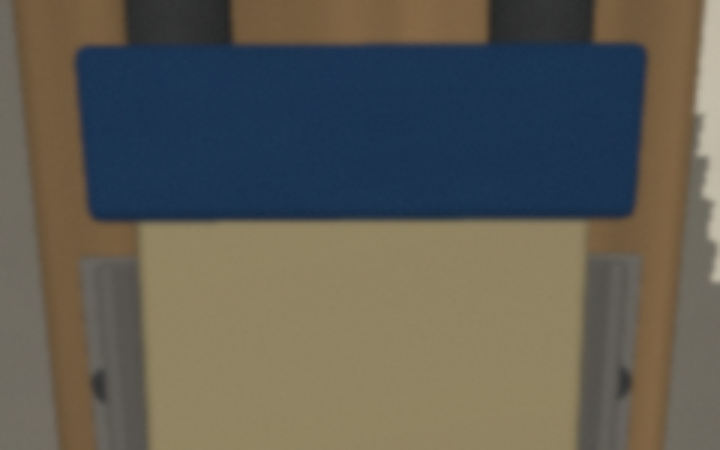

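```bash
python3 -m handwheel '{"translation": [[-4,-0.5,0],[-2,-0.2,0]],"dr":[[0,0,0],[0,0,0]]}';python3 - <<'E'
from h import *
print(stone())
ux,uy=hx();s=sense();d=s["tcp_pos"]-HO;print(d@ux,d@uy,d[2]);print(jaw(217/3+30))
R=Ro.from_quat(s["orientation"]);print(R.inv().apply([0,0,-1]).round(3),R.inv().apply(ux).round(3))
E
```

```text
time_s: 10.27
tcp_pos: [519.2, -69.4, 32.1]
orientation: [0.546, -0.446, 0.511, -0.493]
wrist_force: [2.0, -8.0, -0.2]
opening: 0.614
[array([58.8, -0.4, 15.5]), array([-90.1,   1.5,  33.2])]
-14.727720123397349 0.5585674992692985 32.099860576871784
6.687870702947109
[-0.118  0.993 -0.008] [-0.993 -0.118 -0.012]
```

```bash
python3 -m handwheel '{"translation": [[-3,2.5,0],[-3,3,0]],"dr":[[0,0.3,1.5],[0,0.3,1.5]]}';python3 - <<'E'
from h import *
ux,uy=hx();s=sense();d=s["tcp_pos"]-HO;print(d@ux,d@uy,d[2],s["wrist_torque"].round(2))
R=Ro.from_quat(s["orientation"]);print(R.inv().apply([0,0,-1]).round(3),R.inv().apply(ux).round(3))
im=capture("wrist")[30:180,200:440];cv2.imwrite("pics/w9.png",cv2.resize(im[:,:,::-1],None,fx=3,fy=3))
E
```

```text
time_s: 10.43
tcp_pos: [519.0, -68.9, 27.0]
orientation: [0.533, -0.461, 0.503, -0.502]
wrist_force: [0.0, -16.4, 6.6]
opening: 0.62
-14.203059489374255 0.7813843960297537 26.9804851126684 [-3.15  0.06  0.73]
[-0.073  0.997 -0.008] [-0.997 -0.074 -0.023]
```

View pics/w9.png

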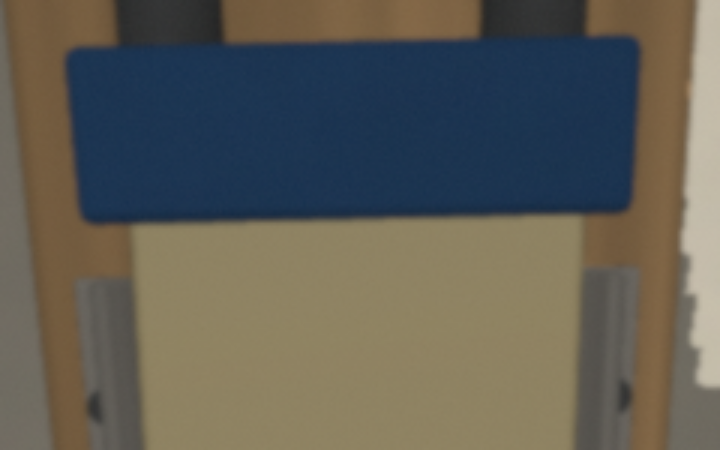

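```bash
python3 -m handwheel '{"translation": [[-3,3,0],[-3,3,0]],"dr":[[0,-0.7,1.5],[0,-0.6,1.5]]}';python3 - <<'E'
from h import *
ux,uy=hx();s=sense();d=s["tcp_pos"]-HO;print(d@ux,d@uy,d[2],s["wrist_torque"].round(2))
R=Ro.from_quat(s["orientation"]);print(R.inv().apply([0,0,-1]).round(3),R.inv().apply(ux).round(3))
im=capture("wrist")[30:180,200:440];cv2.imwrite("pics/w10.png",cv2.resize(im[:,:,::-1],None,fx=3,fy=3))
im=capture("scene")[180:270,330:460];cv2.imwrite("pics/s10.png",cv2.resize(cv2.convertScaleAbs(im[:,:,::-1],alpha=1.8),None,fx=5,fy=5,interpolation=cv2.INTER_CUBIC))
E
```

```text
time_s: 10.65
tcp_pos: [520.0, -68.7, 22.2]
orientation: [0.525, -0.468, 0.486, -0.518]
wrist_force: [-19.6, -9.5, 57.2]
opening: 0.621
-14.124240466344085 -0.28142946787429235 22.20731851739115 [-2.19  5.3  -0.73]
[-0.025  1.    -0.009] [-1.    -0.025 -0.005]
```

View pics/w10.png

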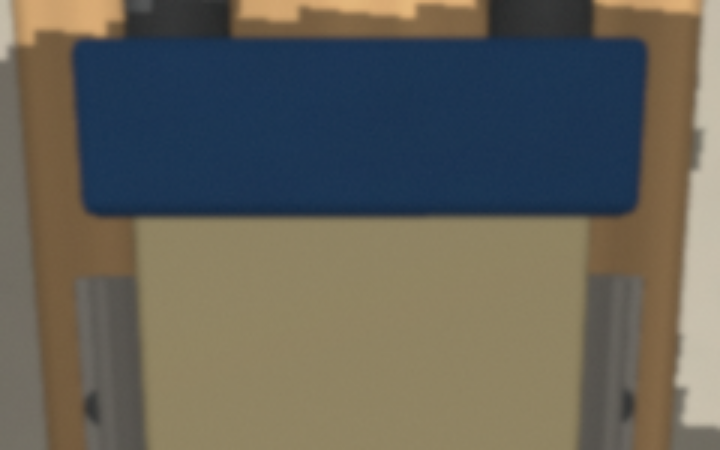

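View pics/s10.png

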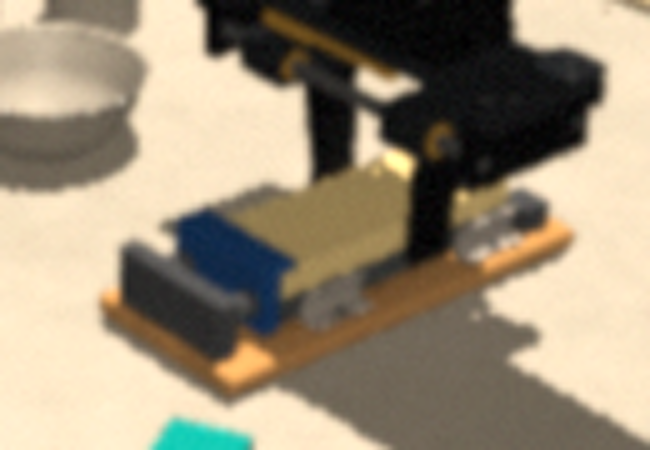

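Fz is now 57 N, which suggests the stone has bottomed. I'll ease off and then look.

```bash
python3 -m handwheel '{"translation": [[0,-0.5,0],[0,0,0]],"dr":[[0,0,0],[0,0,0]]}';python3 - <<'E'
from h import *
ux,uy=hx();s=sense();d=s["tcp_pos"]-HO;print(d@ux,d@uy,d[2],s["wrist_torque"].round(2))
R=Ro.from_quat(s["orientation"]);print(R.inv().apply([0,0,-1]).round(3),R.inv().apply(ux).round(3),jaw(214/3+30))
E
```

```text
time_s: 10.92
tcp_pos: [520.1, -71.7, 23.4]
orientation: [0.525, -0.469, 0.488, -0.516]
wrist_force: [1.4, -1.3, -2.4]
opening: 0.613
-17.076954977717484 -0.13493388692812963 23.385249827741486 [-0.33 -0.32  0.07]
[-0.028  1.    -0.009] [-1.    -0.028 -0.01 ] 2.6009900060481215
```

```bash
python3 -m handwheel '{"translation": [[0,0,0],[0,0,0],[0,0,0],[0,0,0],[0,0,0]],"dr":[[0,0,0],[0,0,0],[0,0,0],[0,0,0],[0,0,0]]}' 80;python3 -m handwheel '{"translation": [[0,0,0],[0,0,0],[0,-12,0],[0,-25,0],[0,-40,0]],"dr":[[0,0,0],[0,0,0],[0,0,0],[0,0,0],[0,0,0]]}';python3 -m handwheel '{"translation": [[0,-40,0],[20,-40,0],[38,-10,0],[20,0,0],[0,0,0]],"dr":[[0,0,1.6],[0,0,0],[0,0,0],[0,0,0],[0,0,0]]}'
python3 - <<'E'
from h import *
s=sense();np.save("w11.npy",np.r_[s["tcp_pos"],s["orientation"]])
im=capture("wrist");cv2.imwrite("pics/w11.png",im[:,:,::-1])
im=capture("scene")[180:270,330:460];cv2.imwrite("pics/s11.png",cv2.resize(cv2.convertScaleAbs(im[:,:,::-1],alpha=1.8),None,fx=5,fy=5,interpolation=cv2.INTER_CUBIC))
E
```

```text
time_s: 11.33
tcp_pos: [520.1, -69.5, 23.3]
orientation: [0.525, -0.469, 0.487, -0.517]
wrist_force: [-1.0, -0.1, 0.5]
opening: 0.879
time_s: 11.75
tcp_pos: [514.2, -66.1, 96.6]
orientation: [0.527, -0.473, 0.482, -0.516]
wrist_force: [0.7, -0.5, -0.4]
opening: 0.917
time_s: 12.17
tcp_pos: [524.7, -140.6, 200.7]
orientation: [-0.52, 0.474, -0.476, 0.528]
wrist_force: [0.2, 0.3, -0.7]
opening: 0.917
```

View pics/w11.png

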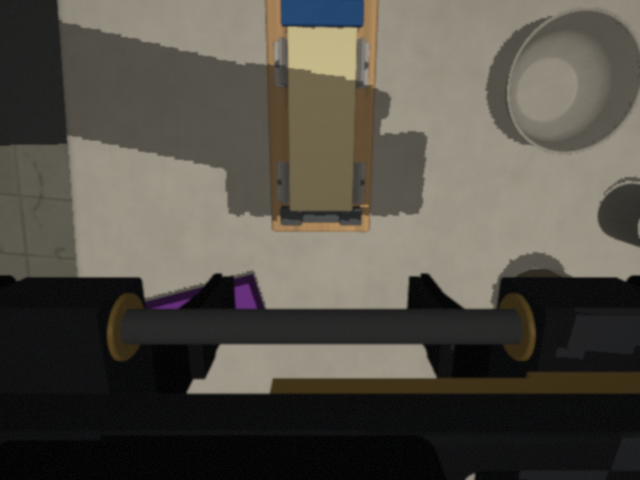

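View pics/s11.png

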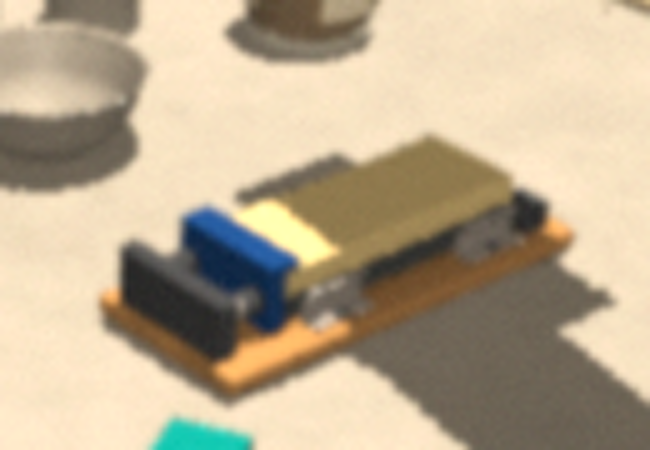

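Run:
```python
import cv2
im=cv2.imread("pics/w11.png")
cv2.imwrite("pics/w11a.png",cv2.resize(cv2.convertScaleAbs(im[140:240,250:390],alpha=1.7),None,fx=5,fy=5,interpolation=cv2.INTER_CUBIC))
cv2.imwrite("pics/w11b.png",cv2.resize(cv2.convertScaleAbs(im[0:100,250:390],alpha=1.7),None,fx=5,fy=5,interpolation=cv2.INTER_CUBIC))
```

```text
(no output)
```

View pics/w11a.png

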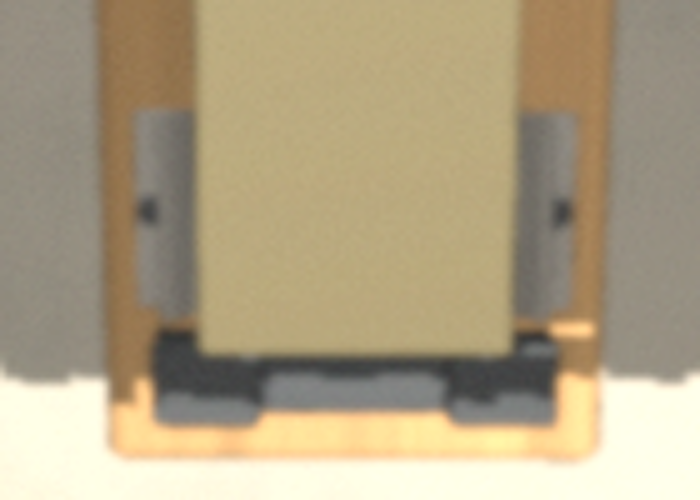

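View pics/w11b.png

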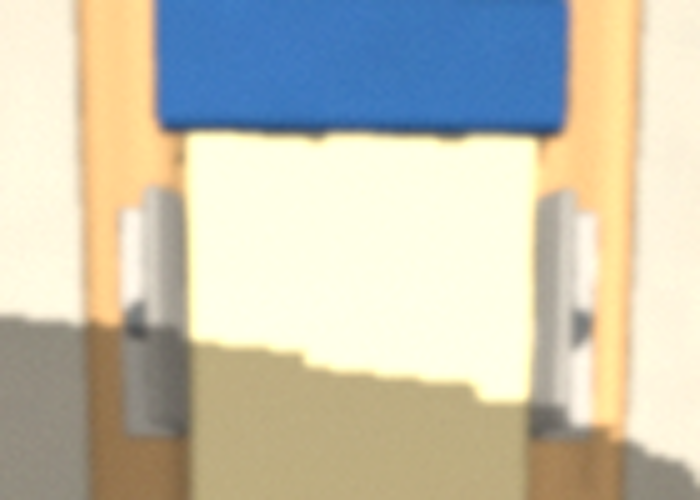

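The stop-end top edge is at crop row 354, columns 200–513. The lip's front edge is at crop row 130. I'll compare this with predictions for flat and for leaning.

```bash
python3 - <<'E'
from h import *
a=np.load("w11.npy");c=cam("wrist",dict(tcp_pos=a[:3],orientation=a[3:]));ux,uy=hx()
def P(x,y,z):
    u=proj(c,HO+x*ux+y*uy+np.array([0,0,z])); return u
print("meas",np.array([200,354])/5+[250,140],np.array([513,354])/5+[250,140])
for x,z in((-75,42),(-72.5,44),(-78,56),(-75,48)): print(x,z,P(x,27-.5,z).round(1),P(x,-27-.5,z).round(1))
print("notch: post outer edge meas row",423/5+140, P(-91,0,28)[1], "inner edge pred",P(-75,20,28)[1],"board end",455/5+140,P(-103,0,14)[1])
M=np.array([ux,uy,[0,0,1]])
print("lip",M@(plane(c,(250+360/5,130/5),50)-HO)-[63.5,0,50])
# guides -x corner top
print("lip rest pred row",P(63.5,0,50), "meas",130/5)
E
python3 - <<'E'
import sys; sys.path.insert(0,'.')
from h import *
c=cam("scene");ux,uy=hx()
def P(x,y,z): 
    u=proj(c,HO+x*ux+y*uy+np.array([0,0,z])); return ((u-[330,180]+.5)*5-.5).round(0)
for n,x,z in(("flat",-75,42),("4mm",-75,46),("lean",-78,56)): print(n,P(x,27,z),P(x,-27,z),P(x,27,z-28))
print("post outer top corners",P(-91,29,28),P(-91,-29,28),"board",P(-103,47,14),P(119,47,14),P(119,-47,14), "lip front",P(66.5,31,50),P(66.5,-31,50))
E
```

```text
meas [290.  210.8] [352.6 210.8]
-75 42 [290.3 209.3] [352.9 209.4]
-72.5 44 [290.1 206.8] [353.2 207. ]
-78 56 [289.2 216. ] [354.4 216.1]
-75 48 [289.8 210.6] [353.6 210.7]
notch: post outer edge meas row 224.6 223.9157654696232 inner edge pred 206.47439212869742 board end 231.0 232.9838256298225
lip [ 1.72191219 -0.08540172  0.        ]
lip rest pred row [321.87518604  28.55870021] meas 26.0
flat [511. 174.] [428. 133.] [504. 226.]
4mm [511. 167.] [429. 126.] [505. 218.]
lean [518. 147.] [435. 106.] [512. 198.]
post outer top corners [534. 192.] [446. 147.] board [576. 225.] [231. 377.] [ 94. 289.] lip front [299. 254.] [206. 200.]
```

The wrist picture fits flat (end width 62.6 px against 62.6 predicted), but it can't rule out 1–2 mm. I'll press the raised end with closed fingers, which both seats it and measures its height.

Run:
```python
from h import *
ux,uy=hx();rows(HO+ux*-58+uy*-.5+np.array([0,0,60]),tgtR(5.4),step=35)
```

```text
{"translation": [[-4.7, 27.9, 0.2], [-4.7, 27.9, 0.3], [-4.8, 27.9, 0.3], [-4.8, 27.9, 0.3], [-4.8, 27.9, 0.4]], "dr": [[-0.11, 0.07, -0.07], [-0.11, 0.07, -0.07], [-0.11, 0.07, -0.07], [-0.11, 0.07, -0.07], [-0.11, 0.07, -0.07]]}
```

```bash
python3 -m handwheel '{"translation": [[-5,15,0.3],[-5,28,0.3],[-5,28,0.3],[-5,28,0.3],[-4,20,0.3]],"dr":[[-0.1,0,-0.1],[-0.1,0,-0.1],[-0.1,0,-0.1],[-0.1,0,-0.1],[-0.1,0,-0.1]]}' 0 20;  python3 -m handwheel '{"translation": [[0,0,0],[0,0,0],[0,0,0]],"dr":[[0,0,0],[0,0,0],[0,0,0]]}'
python3 - <<'E'
from h import *
ux,uy=hx();rows(HO+ux*-58+uy*-.5+np.array([0,0,48]),tgtR(5.4),step=15)
E
```

```text
time_s: 12.68
tcp_pos: [525.9, -104.4, 81.1]
orientation: [-0.525, 0.47, -0.475, 0.527]
wrist_force: [-0.0, -0.2, 0.6]
opening: 0.626
time_s: 12.93
tcp_pos: [522.1, -97.9, 77.3]
orientation: [-0.528, 0.471, -0.47, 0.528]
wrist_force: [0.7, 0.2, 0.6]
opening: 0.402
{"translation": [[4.9, 9.8, 0.2], [4.9, 9.8, 0.2], [4.9, 9.8, 0.3]], "dr": [[0.02, 0.39, -0.05], [0.02, 0.39, -0.05], [0.02, 0.39, -0.05]]}
```

```bash
python3 -m handwheel '{"translation": [[6,5,0.2],[5,8,0.2],[4,8,0.2],[0,0,0],[0,0,0]],"dr":[[0,0.4,0],[0,0.4,0],[0,0.3,0],[0,0,0],[0,0,0]]}';  python3 -m handwheel '{"translation": [[0,0,0],[0,0,0],[0,0,0]],"dr":[[0,0,0],[0,0,0],[0,0,0]]}'
python3 - <<'E'
from h import *
ux,uy=hx();rows(HO+ux*-58+uy*-.5+np.array([0,0,45]),tgtR(5.4),step=15)
E
```

```text
time_s: 13.35
tcp_pos: [527.1, -115.7, 58.6]
orientation: [-0.521, 0.475, -0.478, 0.524]
wrist_force: [0.8, -0.5, 0.1]
opening: 0.039
time_s: 13.6
tcp_pos: [527.3, -116.3, 58.9]
orientation: [-0.521, 0.476, -0.478, 0.523]
wrist_force: [-0.1, 0.2, -0.6]
opening: 0.004
{"translation": [[-4.1, 13.8, -2.6]], "dr": [[-0.28, -0.21, 0.02]]}
```

```bash
python3 -m handwheel '{"translation": [[-3,6,-2],[-1,6,0],[0,0,0]],"dr":[[-0.3,-0.2,0],[0,0,0],[0,0,0]]}';  python3 -m handwheel '{"translation": [[0,2,0],[0,1.5,0]],"dr":[[0,0,0],[0,0,0]]}'; python3 -m handwheel '{"translation": [[0,1.5,0]],"dr":[[0,0,0]]}'
```

```text
time_s: 13.85
tcp_pos: [525.1, -111.9, 46.3]
orientation: [0.523, -0.475, 0.476, -0.523]
wrist_force: [-0.7, 0.8, -1.1]
opening: 0.003
time_s: 14.02
tcp_pos: [525.1, -111.6, 42.4]
orientation: [0.523, -0.475, 0.476, -0.523]
wrist_force: [-2.0, -0.2, 15.8]
opening: 0.007
time_s: 14.1
tcp_pos: [525.2, -111.6, 42.3]
orientation: [0.524, -0.475, 0.476, -0.523]
wrist_force: [-16.4, 1.8, 41.0]
opening: 0.003
```

The end is stiff at z = 42.3–42.4, which is floor 14 + 28, so this end is down. I'll retract and probe the jaw end for comparison.

```bash
python3 -m handwheel '{"translation": [[0,-8,0],[-15,-8,0],[-35,0,0],[-35,0,0],[-12,0,0]],"dr":[[0,0,0],[0,0,0],[0,0,0],[0,0,0],[0,0,0]]}'; python3 -m handwheel '{"translation": [[0,4,0],[0,0,0]],"dr":[[0,0,0],[0,0,0]]}'
python3 - <<'E'
from h import *
ux,uy=hx();rows(HO+ux*40+uy*-.5+np.array([0,0,45]),tgtR(5.4),step=15)
E
```

```text
time_s: 14.52
tcp_pos: [516.4, -13.9, 60.1]
orientation: [0.522, -0.477, 0.479, -0.521]
wrist_force: [1.2, 1.1, 0.4]
opening: 0.003
time_s: 14.68
tcp_pos: [516.1, -8.9, 56.6]
orientation: [-0.523, 0.475, -0.477, 0.523]
wrist_force: [-0.2, -0.6, -0.1]
opening: 0.005
{"translation": [[5.8, 11.6, -1.5]], "dr": [[-0.14, -0.02, 0.12]]}
```

```bash
python3 -m handwheel '{"translation": [[5,5,-1],[1,4,0],[0,0,0]],"dr":[[0,0,0],[0,0,0],[0,0,0]]}'; python3 -m handwheel '{"translation": [[0,2,0],[0,2,0],[0,1.5,0]],"dr":[[0,0,0],[0,0,0],[0,0,0]]}'
```

```text
time_s: 14.93
tcp_pos: [515.6, -17.6, 46.5]
orientation: [0.523, -0.475, 0.478, -0.522]
wrist_force: [-0.0, 0.3, 0.3]
opening: 0.0
time_s: 15.18
tcp_pos: [515.6, -19.8, 42.2]
orientation: [0.522, -0.477, 0.479, -0.521]
wrist_force: [-19.3, 3.4, 45.2]
opening: 0.006
```

Both ends are at 42.2–42.3 mm, so the stone is flat. I'll back off and take a last look at its position and the jaw.

```bash
python3 -m handwheel '{"translation": [[0,-10,0],[0,-35,0],[0,-40,0],[0,-40,0],[38,-20,0]],"dr":[[0,0,0],[0,0,0],[0,0,0],[0,0,0],[0,0,0]]}'; python3 -m handwheel '{"translation": [[38,0,0],[35,0,0],[10,0,0],[0,0,0],[0,0,0]],"dr":[[0,0,0],[0,0,0],[0,0,0],[0,0,0],[0,0,0]]}'
python3 - <<'E'
from h import *
s=sense();np.save("w12.npy",np.r_[s["tcp_pos"],s["orientation"]])
im=capture("wrist")[:,:,::-1];cv2.imwrite("pics/w12.png",im)
cv2.imwrite("pics/w12a.png",cv2.resize(cv2.convertScaleAbs(im[0:270,220:420],alpha=1.4),None,fx=2.2,fy=2.2,interpolation=cv2.INTER_CUBIC))
im=capture("top")[:,:,::-1];cv2.imwrite("pics/t12.png",im)
E
```

```text
time_s: 15.6
tcp_pos: [515.6, -50.6, 187.7]
orientation: [0.525, -0.479, 0.473, -0.521]
wrist_force: [2.4, 0.6, 0.5]
opening: 0.006
time_s: 16.02
tcp_pos: [526.0, -145.8, 194.6]
orientation: [0.521, -0.477, 0.48, -0.52]
wrist_force: [-0.6, 0.3, -0.2]
opening: 0.002
```

View pics/w12a.png

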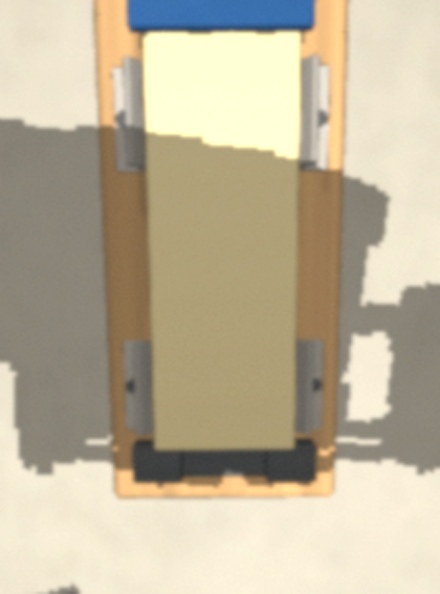

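View pics/t12.png

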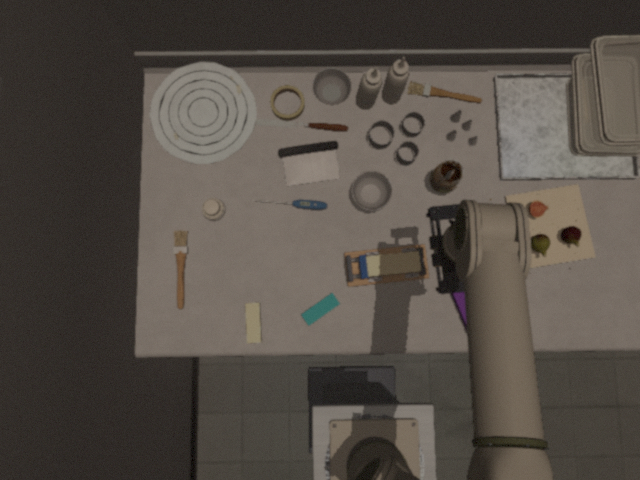

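Run:
```python
from h import *
a=np.load("w12.npy");c=cam("wrist",dict(tcp_pos=a[:3],orientation=a[3:]));ux,uy=hx();M=np.array([ux,uy,[0,0,1]])
def q(x,y,z): return (M@(plane(c,((x+.5)/2.2-.5+220,(y+.5)/2.2-.5),z)-HO)).round(1)
print("end",q(155,450,42),q(295,450,42),"long sides near lip",q(145,40,42),q(300,40,42))
print("lip",q(220,29,50),q(130,27,50),q(312,28,50),"posts outer",q(160,481,28),q(290,481,28),"sides",q(133,465,28),q(315,465,28),"board end",q(225,495,14),q(118,490,14),q(333,490,14))
print(sense()["wrist_force"])
```

```text
end [-76.   26.6  42. ] [-76.5 -27.   42. ] long sides near lip [64.3 25.7 42. ] [ 63.9 -26.7  42. ]
lip [65.2  0.3 50. ] [66.  29.8 50. ] [ 65.2 -29.9  50. ] posts outer [-91.2  26.1  28. ] [-91.6 -26.4  28. ] sides [-84.5  36.8  28. ] [-85.2 -36.4  28. ] board end [-1.005e+02 -1.000e-01  1.400e+01] [-97.9  45.1  14. ] [-98.8 -45.8  14. ]
[0.1087564  0.22555597 0.43225436]
```

```bash
python3 -c "
from station import *
print(job_done(), sense()['time_s'])"
```

```text
the job is handed in; nothing more can be done
the job is handed in; nothing more can be done
```

The stone is in its holder, cream face up, flat on the pocket floor and held by the jaw. I handed the job in at about 16 s of the 61 s allowed; no verdict was reported.

**What I did:** I gripped the larger cream stone and lowered it tilted, with one end under the lip and the other on the end stop. I let go of it there for over 0.4 s. I then regripped it and pushed the jaw back about 6 mm. After that I pressed the raised end down, released it, and pressed both ends with closed fingers as a check.

**Last checks:**
- **Flatness:** with the fingers pressing, the top was at z = 42.3 mm at the stop end and 42.2 mm at the jaw end. Flat is 42 mm.
- **Position:** the wrist picture puts the stone within about 0.5 mm of the centre line and in line with the pocket. Its stop end reads x = -76 mm against the expected -75, which is within the 2 mm calibration.
- **Other objects:** in the last top view nothing looked moved, but the arm covered part of it. The gripper was clear of everything.

**Less certain:**
- **Jaw:** the picture gives about 1.9 mm pushed back, where about 3 mm is expected. That is also within calibration and above the 1.2 mm needed, but not exact.
- **Force:** while seating the stone the wrist force briefly read about 60 N, under the 120 N limit. The finger presses read about 45–50 N.

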